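Close the hold-down cover on a hand-soldering jig

ROBOT

A 7-joint arm with a two-finger parallel gripper is mounted at the origin on the work surface. World frame = base frame: x ahead of the robot, y to its left, z up, the work surface at z = 0. Lengths are in mm, angles in rad, forces in N, time in s.
With the tool pointing down it reaches from about 400 to 875 mm from the base axis. Payload 4.4 kg.
Tool frame: the origin (TCP) lies at the very end of the fingers, on their centre line; the grasp point (between the pads) lies 19 mm behind it (ctrl.grip_depth is the distance from the TCP to the grasp point, in mm); z points along the fingers, x is the direction in which the jaws open and shut, and the axes are right-handed (so a half turn about z gives the same grasp; the last joint's range is limited). The gripper opens to 85 mm and grips with 20 to 120 N. Pads are 22 mm wide; open, the fingers measure 114 mm over their backs; the gripper's body (76 mm by 85 mm) begins 54 mm behind the grasp point. The pads swing forward as they close: fully open they stand 13 mm farther back than shut.
Start: joints at [1.249, 0.628, 0.038, 1.517, -0.027, 0.996, -0.02], TCP at [164.49, -628.857, 231.313] pointing down, gripper open.
Joint ranges: [-3.06, 3.06], [-0.37, 2.12], [-1.25, 1.32], [0.18, 2.47], [-1.1, 4.24], [0.23, 1.98], [-2.94, 2.94]. Speed limits (rad/s): [2.57, 2.57, 3.14, 3.14, 3.14, 3.14, 3.14].

INTERFACE

Orientations are given as [roll, pitch, yaw] about the fixed x, y, z axes, in that order (R = Rz(yaw) Ry(pitch) Rx(roll)).
In Python, from cell import ctrl gives the robot as it stands.
- The arm moves only by the shell command python3 -m creep 'ROWS'. ROWS is JSON, a list of rows, each an object with "hand": the opening, from 0 (shut) to 1 (fully open); "travel": the shift along the tool's x, y, z in cm, a list of three; "angular": the turn, a rotation vector about the tool's x, y, z in degrees, a list of three. In form: [{"hand": hand, "travel": [tx, ty, tz], "angular": [rx, ry, rz]}, ...]. A call has 1 to 20 rows; each row is the pose to reach, as a shift and turn from the pose measured when the call began, along the tool's axes at that moment; what a row does not reach only later rows make up. A row lasts 1/10 s, in which the tool goes at most 50 mm and 8.59 degrees, less where a joint would pass 70% of its speed; a pose out of reach is approached as far as the arm can. A call with a gripper value outside its range is refused whole. The fingers move at their own pace and stop on an object; the grip force is fixed at half the most. Time passes only in rows, so rows that repeat a pose let the fingers close. It gives the time, the measured TCP pose, the force and the opening at its end, in the units of the state.
- ctrl.read_state(): the state, without advancing time (a new reading comes with each control period).
- ctrl.get_image(name): name is "side" or "top" or "wrist"; returns a dict with "frame" (384x512x3 uint8, red, green, blue), "fx", "fy", "cx", "cy" (pixels), "origin" and "orientation" of the camera in the world. Camera axes: x right, y down, z forward; pixel columns grow to the right and rows downward; lengths in mm; the calibration is good to about 2 mm. A picture is of the moment at which its call begins. There is no depth.
- ctrl.finish_job(): hands the job in, once; it reports no verdict.
Trained networks look in the newest picture that a camera, given by its name, has taken for a name from the list of things; names that differ only in an ending like _2 or _b are one class to them, and where a whole thing is asked for, a point or a joint stands for the part that bears it (a point fixed in the world has none). Each returns a list of dicts, best first, with "confidence" (0 to 1); they miss things now and then, are a little off and sometimes report something else, mostly with a low value. They report only what shows in the picture. A call takes as long as a camera call. They do not tell look-alikes from the thing itself.
- ctrl.regions_of(camera, thing): "region" (384x512 bool, what is visible of it).
- ctrl.spot_point(camera, thing): "at" ([x, y, z] in mm, in world coordinates, good to about 4 mm: a listed point, or the origin of a listed thing).
The state is a dict: "clock": time; "qpos": joint angles; "qd": joint speeds; "tau": joint torques, N m; "eef_pos": TCP position; "tool_rot": TCP orientation; "force": force on the tool from outside, world axes, zero at the start; "torque": the same for the moment, N m; "width": finger opening in mm.
Only numpy, scipy, OpenCV 4.12 (cv2) and the standard library are available. Lean on these libraries where they do the work, as an engineer would, in place of code of your own. Each camera call takes 0.05 s, during which the arm holds its last target. There are 200 camera calls.

TASK

Fit the loose hold-down cover on the soldering jig, the way round that its two holes match the jig's two pins: feel for the pins by sliding it lightly over their tips until both holes drop over them and it lies flat on the nest, then let go and swing both latches fully across its edges. Work gently, never forcing the cover or dropping it on the jig, and do not shift the other things on the bench.

Things in the scene. Friction and masses are not known exactly. Their poses are not given: they have to be found in the camera images.
- jig_top (a point): Soldering jig, fixed on the bench: aluminium base 206 x 206 x 10 mm; on it a black board nest 146 (x) x 106 mm (y) with four low rest buttons, tops 30 mm above the bench, on which the cover lies; a latch at the left (+y) and right (-y) side. This point is over the base's centre at button height; z up. The nest is clamped by hand in slots: it and both its pins stand up to 7 mm off along x and along y, unmeasured, not turned, and stay there.
- jig_pin_a (a point): NOMINAL place of pin A, at the buttons' height (x -62, y +42 mm from jig_top). Pins are upright steel, 8 mm in diameter, 8 mm high above the buttons, flat tips with a 0.5 mm chamfer. The real pin stands up to 7 mm off this point along the jig's x and up to 7 mm along its y (unknown, the same shift for both pins): find it by feel or by sight.
- jig_pin_b (a point): NOMINAL place of pin B, same height (x +62, y -28 mm from jig_top); the real pin has the same unknown shift as pin A.
- cover_grip (a point): Loose hold-down cover, about 0.3 kg: aluminium plate 150 (x) x 110 (y) x 6 mm with a bridge handle. The point is the centre of the handle's bar: 70 mm long (x), 12 wide (y), 16 high, 33 mm above the plate's underside, 19 mm free below it. z up. Starts flat on the bench, within 0.8 rad of the jig's yaw. Fitted, its x is along the jig's x and the point 63 mm above the bench; riding on the pin tips, 71 mm.
- cover_hole_a (a point): Centre of the cover's round hole, 9.5 mm, for pin A, at the plate's underside (x -62, y +42, z -33 mm from cover_grip). No chamfer.
- cover_hole_b (a point): Centre of the cover's slot, 13.5 (x) x 9.5 mm (y), for pin B, at the plate's underside (x +62, y -28, z -33 mm from cover_grip).
- latch_a (a joint): Left (+y) latch: 0 open, 1.92 rad closed at its stop; starts at 0 to 0.3, stays where left. Blade 13 mm wide, 43 mm long, 38.5 to 42.5 mm above the bench: clears a fitted cover by 2.5 mm, is blocked by one not down. Pivot at x 0, y +76 mm from jig_top. At 0 it points along the jig's -x, swung 0.35 rad outward; closes counter-clockwise seen from above, to point at -y.
- latch_b (a joint): Right (-y) latch, the mirror image: pivot at x 0, y -76 mm from jig_top; 0 open, 1.92 rad closed at its stop; closes clockwise seen from above, to point at +y.
- latch_a_post (a point): Half-way up the upright post on the left latch by which it is turned: 10 mm in diameter, 42.5 to 58.5 mm above the bench, 32 mm from the pivot. About 1 N sideways turns the latch.
- latch_b_post (a point): The same post on the right latch.
- iron_stand: Bystander: soldering iron in its black stand, about 0.2 m high. Origin under its centre.
- tall_bin: Bystander: small square parts bin, 75 mm high.
- low_bin: Bystander: low parts bin, 48 mm high.
- cutters: Bystander: pair of side cutters lying flat.
Things that resemble listed ones, but are neither listed nor needed, are in the scene too. What is shaped like the part that bears cover_grip but red is not meant.

How it is judged (in metres and radians):
On the way, in this order (a step that is already met when the one before it is completed fails the run):
1. the cover is down over both pins, flat on the nest (z of cover_grip in the frame of jig_top between 0.031 and 0.0348 m and angle between cover_grip's own z axis and vertical below 0.025 rad and horizontal distance between cover_hole_a and jig_pin_a below 0.012 m and horizontal distance between cover_hole_b and jig_pin_b below 0.012 m), for 0.2 s.
2. both latches are swung across the cover (value of joint each of latch_a, latch_b above 1.7 rad), for 0.2 s.
At the end, for the whole second after the job is handed in: The cover lies flat (within 1.8 mm of its seat and 0.025 rad of level) with hole A within 12 mm of pin A's nominal place and slot B within 12 mm of pin B's (which covers the nest's unknown offset), so that both pins are through; both latches are closed beyond 1.7 rad (all of step 1 and all of step 2); the robot touches nothing.
It fails at once if the cover is forced or dropped on the jig (more than 45 N between them) (contact force between cover and jig above 45 N).
It fails at once if the fingers push on the jig or its latches with more than 40 N (contact force between the fingers and jig above 40 N).
It fails at once if the iron stand, a bin or the cutters is shifted by more than 20 mm (distance of any of iron_stand, tall_bin, low_bin, cutters from where it was at the start of the episode above 0.02 m).
It also fails if it takes over 72 s, if anything falls off the work surface, if the arm or the gripper's body presses on something with over 40 N, if the wrist force passes 120 N, or if a joint passes its speed limit or range.

## Working session

There is one attempt and no reset: what is moved stays moved. The work goes in short steps, Python scripts to look and compute and a shell command to move; the robot and the scene stay as the last step left them, time stands still between calls to the robot, and variables do not carry over. Pictures are saved under pics/ and viewed, about 8 in all and at most 12, crops included, and the job is handed in when it is done.

```bash
ls; mkdir -p pics; cat > h.py <<'E'
from cell import ctrl
import numpy as np, cv2
from scipy.spatial.transform import Rotation as R
def rot(o):
    o=np.array(o,float); return o if o.shape==(3,3) else R.from_euler('xyz',o).as_matrix()
def ray(im,u,v,z):
    d=rot(im['orientation'])@np.array([(u-im['cx'])/im['fx'],(v-im['cy'])/im['fy'],1]); o=np.array(im['origin'],float)
    return o+d*(z-o[2])/d[2]
def proj(im,p):
    c=rot(im['orientation']).T@(np.array(p,float)-im['origin']); return np.array([im['fx']*c[0]/c[2]+im['cx'],im['fy']*c[1]/c[2]+im['cy']])
def save(f,name): cv2.imwrite('pics/'+name,np.ascontiguousarray(f[:,:,::-1]))
def tool(dp,s=None):
    "world shift mm -> tool travel cm"
    s=s or ctrl.read_state(); return rot(s['tool_rot']).T@np.array(dp,float)/10
E
python3 - <<'E'
from h import *
ims={n:ctrl.get_image(n) for n in('side','top')}
save(np.vstack([ims['top']['frame'],]),'top.png')
save(ims['side']['frame'],'side.png')
for n in ims: print(n,ims[n]['origin'],ims[n]['orientation'],ims[n]['fx'])
for t in ['jig_top','jig_pin_a','cover_grip','cover_hole_a','cover_hole_b','latch_a_post','iron_stand','tall_bin','low_bin','cutters']:
    for n in ('top','side'):
        for d in ctrl.spot_point(n,t)[:3]: print(t,n,np.round(d['at']),round(d['confidence'],2),np.round(proj(ims[n],d['at'])))
print(ctrl.read_state())
E
```

```text
pics
side [ 463.77658895 -899.12257551  590.67614069] [-2.08089295  0.00378598 -0.11488384] 353.0668834232027
top [ 460.11626996    1.98139461 1418.54315852] [-3.05188726  0.00709204 -1.55706522] 433.74296519974354
jig_top top [548. 192.  33.] 0.56 [200. 214.]
jig_top top [ 662. -446.    3.] 0.2 [396. 183.]
jig_top side [547. 196.  29.] 0.58 [244. 181.]
jig_top side [ 660. -448.   -1.] 0.46 [330. 339.]
jig_top side [ 547. -145.   34.] 0.43 [255. 238.]
jig_pin_a top [605. 154.  31.] 0.81 [212. 197.]
jig_pin_a top [495. 250.  31.] 0.66 [181. 230.]
jig_pin_a side [597. 150.  27.] 0.57 [260. 187.]
jig_pin_a side [495. 246.  31.] 0.56 [229. 176.]
cover_grip top [ 382. -327.   29.] 0.92 [362. 269.]
cover_grip top [ 546. -147.   33.] 0.81 [305. 216.]
cover_grip side [ 545. -146.   34.] 0.95 [254. 238.]
cover_grip side [ 382. -324.   31.] 0.77 [189. 294.]
cover_hole_a top [ 318. -303.    3.] 0.85 [353. 288.]
cover_hole_a top [ 597. -196.    0.] 0.83 [319. 202.]
cover_hole_a top [ 451. -330.    1.] 0.82 [361. 247.]
cover_hole_a side [ 593. -194.   -2.] 0.9 [275. 259.]
cover_hole_a side [503. 
[... 1035 characters left out ...]
319. 207.]
{'clock': 1.1, 'qpos': array([ 1.24917858,  0.62836886,  0.03851723,  1.51738657, -0.02700955,
        0.99628698, -0.02000473]), 'qd': array([-1.03951086e-03,  7.76249041e-05,  5.30131396e-04, -3.19024601e-04,
        1.47561566e-03, -1.55817394e-03, -1.23686676e-03]), 'tau': array([-2.00515478e-04, -5.63297117e+01,  1.22558881e+00, -1.93788189e+01,
        1.09441776e-02,  1.75755675e-03,  3.34796511e-06]), 'eef_pos': array([ 164.50101318, -628.86986581,  231.33824354]), 'tool_rot': array([-3.14155543e+00, -6.82129166e-05, -1.31502714e+00]), 'force': array([0.01007281, 0.56821403, 1.26525082]), 'torque': array([-0.01758956, -0.04158097, -0.02138632]), 'width': 85.26476148819023}
```

```bash
python3 - <<'E'
import cv2
a=cv2.imread('pics/top.png')
c=a[120:330,100:430]; cv2.imwrite('pics/topc.png',cv2.resize(c,(792,504),interpolation=cv2.INTER_CUBIC))
E
```

```text
(no output)
```

View pics/topc.png

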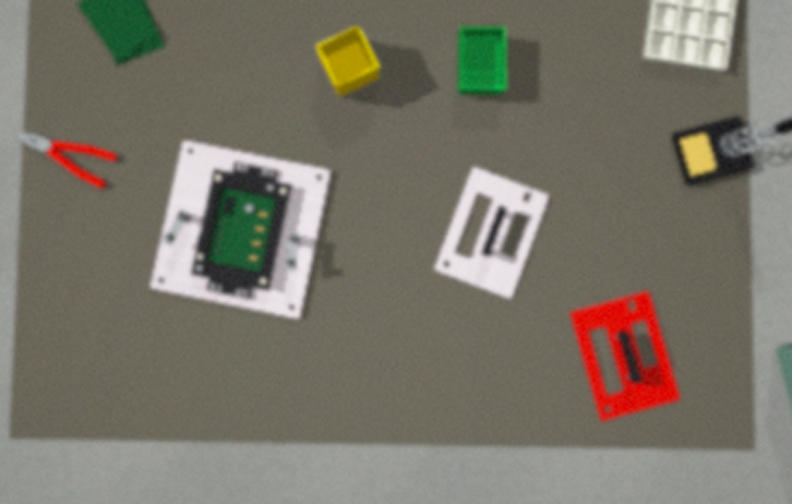

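View pics/side.png

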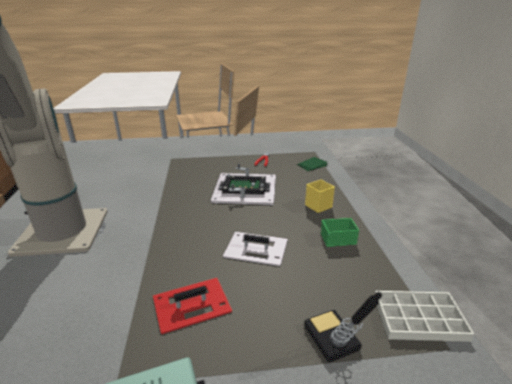

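The white cover (full image about 305,217) matches the description. The red one at (362,269) is the look-alike. The green card, the PCB and the parts tray are unrelated. The larger hole (slot B) sits at (319,202), so the cover's yaw is about -0.35. The jig is at (200,214) with yaw about -0.2. I'll move above the white cover and look closely.

```bash
python3 -m creep '[{"hand":1,"travel":[-10,-13,0.5],"angular":[0,0,10]},{"hand":1,"travel":[-37,-49.2,0.5],"angular":[0,0,34.7]},{"hand":1,"travel":[-37,-49.2,0.5],"angular":[0,0,34.7]},{"hand":1,"travel":[-37,-49.2,0.5],"angular":[0,0,34.7]},{"hand":1,"travel":[-37,-49.2,0.5],"angular":[0,0,34.7]},{"hand":1,"travel":[-37,-49.2,0.5],"angular":[0,0,34.7]},{"hand":1,"travel":[-37,-49.2,0.5],"angular":[0,0,34.7]},{"hand":1,"travel":[-37,-49.2,0.5],"angular":[0,0,34.7]},{"hand":1,"travel":[-37,-49.2,0.5],"angular":[0,0,34.7]},{"hand":1,"travel":[-37,-49.2,0.5],"angular":[0,0,34.7]},{"hand":1,"travel":[-37,-49.2,0.5],"angular":[0,0,34.7]},{"hand":1,"travel":[-37,-49.2,0.5],"angular":[0,0,34.7]},{"hand":1,"travel":[-37,-49.2,0.5],"angular":[0,0,34.7]},{"hand":1,"travel":[-37,-49.2,0.5],"angular":[0,0,34.7]},{"hand":1,"travel":[-37,-49.2,0.5],"angular":[0,0,34.7]},{"hand":1,"travel":[-37,-49.2,0.5],"angular":[0,0,34.7]}]'
python3 - <<'E'
from h import *
im=ctrl.get_image('wrist'); save(im['frame'],'w1.png'); print(im['origin'],im['orientation'],im['fx'])
for t in ['cover_grip','cover_hole_a']:
    for d in ctrl.spot_point('wrist',t)[:3]: print(t,np.round(d['at'],1),round(d['confidence'],2),np.round(proj(im,d['at'])))
print(ctrl.read_state()['qpos'])
E
```

```text
clock: 2.7
eef_pos: [545.5, -148.9, 226.4]
tool_rot: [3.141, -0.001, -1.924]
force: [0.3, -0.2, 0.9]
width: 85.0
[ 616.46929734 -175.77498112  369.98518041] [ 2.83606877e+00 -1.38473305e-03 -1.92422495e+00] 267.49481180235506
cover_grip [ 381.9 -324.9   38.4] 0.95 [422. 236.]
cover_grip [ 547.7 -151.    33.2] 0.61 [261. 167.]
cover_hole_a [ 450.3 -334.2    0.7] 0.83 [405. 181.]
cover_hole_a [503.4 -82.7   2.2] 0.79 [228. 206.]
[ 0.09063348  0.51816929  0.18845281  1.76671351 -0.12122387  0.86796394
 -1.5902735 ]
```

View pics/w1.png

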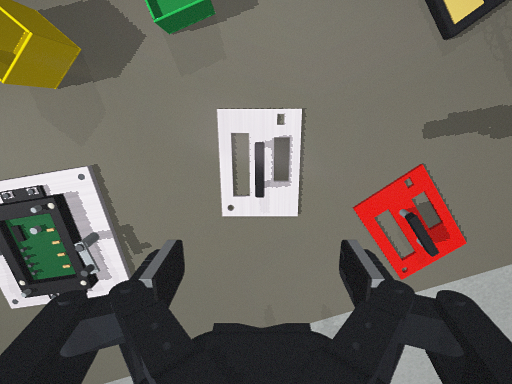

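The close view shows the white cover at (260,165) with the slot at (281,119, upper right) and the round hole at (230,208, lower left). That agrees with the orientation I chose. Next I'll compute its centre and yaw.

```bash
python3 - <<'E'
from h import *
f=cv2.imread('pics/w1.png')[:,:,::-1]
im=dict(origin=[616.469,-175.775,369.985],orientation=[2.83606877,-1.38473305e-03,-1.92422495],fx=267.4948,fy=267.4948,cx=256,cy=192)
i2=ctrl.get_image('wrist'); print(i2['cx'],i2['cy'],i2['fy'])
im=i2; f=im['frame']
m=((f.min(2)>170)).astype(np.uint8); m[:, :200]=0; m[:,320:]=0; m[240:]=0
cs,_=cv2.findContours(m,0,2); c=max(cs,key=cv2.contourArea)
pts=np.array([ray(im,u,v,6)[:2] for u,v in c[:,0]],np.float32)
r=cv2.minAreaRect(pts); print('plate',r)
m=((f.max(2)<70)).astype(np.uint8); m[:, :250]=0; m[:,271:]=0; m[:135]=0; m[205:]=0
cs,_=cv2.findContours(m,0,2); c=max(cs,key=cv2.contourArea); print(cv2.boundingRect(c))
pts=np.array([ray(im,u,v,41)[:2] for u,v in c[:,0]],np.float32); print('bar',cv2.minAreaRect(pts))
s=ctrl.read_state(); print(s['eef_pos'],s['tool_rot'])
E
```

```text
261.33297674110787 191.55459039650754 267.49481180235506
plate ((544.9727172851562, -146.994384765625), (111.04802703857422, 150.27940368652344), 69.80436706542969)
(256, 163, 9, 34)
bar ((534.8125, -143.32080078125), (10.263978958129883, 43.40415573120117), 69.44023132324219)
[ 546.21885476 -147.79480162  226.5211366 ] [-3.14147286e+00 -3.23176491e-04 -1.92302615e+00]
```

```bash
python3 -m creep '[{"hand":1,"travel":[0,0.1,4],"angular":[0,0,0]},{"hand":1,"travel":[0,0.1,8],"angular":[0,0,0]},{"hand":1,"travel":[0,0.1,12],"angular":[0,0,0]},{"hand":1,"travel":[0,0.1,16],"angular":[0,0,0]},{"hand":1,"travel":[0,0.1,19],"angular":[0,0,0]},{"hand":1,"travel":[0,0.1,21],"angular":[0,0,0]},{"hand":1,"travel":[0,0.1,21],"angular":[0,0,0]},{"hand":0,"travel":[0,0.1,21],"angular":[0,0,0]},{"hand":0,"travel":[0,0.1,21],"angular":[0,0,0]},{"hand":0,"travel":[0,0.1,21],"angular":[0,0,0]},{"hand":0,"travel":[0,0.1,21],"angular":[0,0,0]},{"hand":0,"travel":[0,0.1,21],"angular":[0,0,0]},{"hand":0,"travel":[0,0.1,21],"angular":[0,0,0]},{"hand":0,"travel":[0,0.1,21],"angular":[0,0,0]},{"hand":0,"travel":[0,0.1,21],"angular":[0,0,0]}]'
```

```text
clock: 4.4
eef_pos: [545.9, -147.4, 17.4]
tool_rot: [-3.14, 0.0, -1.923]
force: [-1.0, 1.2, 6.3]
width: 10.8
```

```bash
python3 -m creep '[{"hand":0,"travel":[0,0,-1],"angular":[0,0,0]},{"hand":0,"travel":[0,0,-3],"angular":[0,0,0]},{"hand":0,"travel":[0,0,-6],"angular":[0,0,0]},{"hand":0,"travel":[0,0,-10],"angular":[0,0,0]},{"hand":0,"travel":[-2,1,-14],"angular":[0,0,0]},{"hand":0,"travel":[-5,3,-18],"angular":[0,0,0]},{"hand":0,"travel":[-9,5,-22],"angular":[0,0,0]},{"hand":0,"travel":[-12,7,-22],"angular":[0,0,0]},{"hand":0,"travel":[-14.8,8.2,-22],"angular":[0,0,0]},{"hand":0,"travel":[-14.8,8.2,-22],"angular":[0,0,0]},{"hand":0,"travel":[-14.8,8.2,-22],"angular":[0,0,0]},{"hand":0,"travel":[-14.8,8.2,-22],"angular":[0,0,0]}]'
python3 - <<'E'
from h import *
im=ctrl.get_image('wrist'); save(im['frame'],'w2.png')
np.savez('w2.npz',**im)
for t in ['jig_top','jig_pin_a','latch_a_post','cover_grip','cover_hole_a']:
    for d in ctrl.spot_point('wrist',t)[:3]: print(t,np.round(d['at'],1),round(d['confidence'],2),np.round(proj(im,d['at'])))
s=ctrl.read_state(); print(s['eef_pos'],s['tool_rot'],s['force'],s['torque'])
E
```

```text
clock: 5.6
eef_pos: [519.3, 18.4, 237.3]
tool_rot: [-3.14, -0.001, -1.925]
force: [-0.4, -0.2, -3.0]
width: 11.1
jig_top [600.8 153.4  25.1] 0.56 [143. 144.]
jig_pin_a [603.4 153.3  25.6] 0.79 [142. 142.]
jig_pin_a [490.8 247.6  26.8] 0.77 [121. 238.]
latch_a_post [532.8 280.9  49.3] 0.58 [ 75. 227.]
cover_grip [519.6  13.3 249.6] 0.58 [268. 248.]
cover_hole_a [ 3.116e+02 -3.017e+02  2.000e-01] 0.81 [503. 216.]
cover_hole_a [567.7 -29.1 214.6] 0.74 [305. 131.]
[519.61736846  19.01126986 237.17496799] [-3.14039344e+00 -2.27934775e-04 -1.92429755e+00] [-0.44194631 -0.09822032 -3.25310188] [0.04021297 0.00049481 0.01781589]
```

View pics/w2.png

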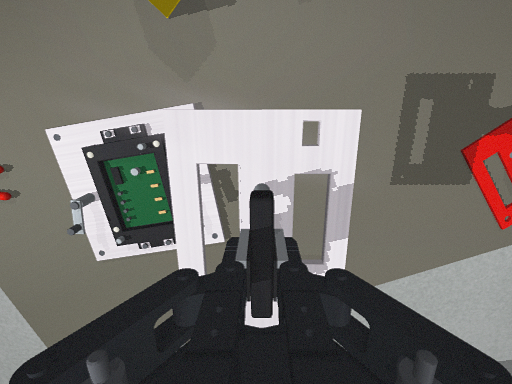

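The cover is held level. The jig is at left, with one pin tip near (141,146) and the other near (121,238). I'll enlarge that area.

```bash
python3 - <<'E'
import cv2
a=cv2.imread('pics/w2.png')[100:265,40:230]
cv2.imwrite('pics/w2c.png',cv2.resize(a,None,fx=3.6,fy=3.6,interpolation=cv2.INTER_CUBIC))
E
```

```text
(no output)
```

View pics/w2c.png

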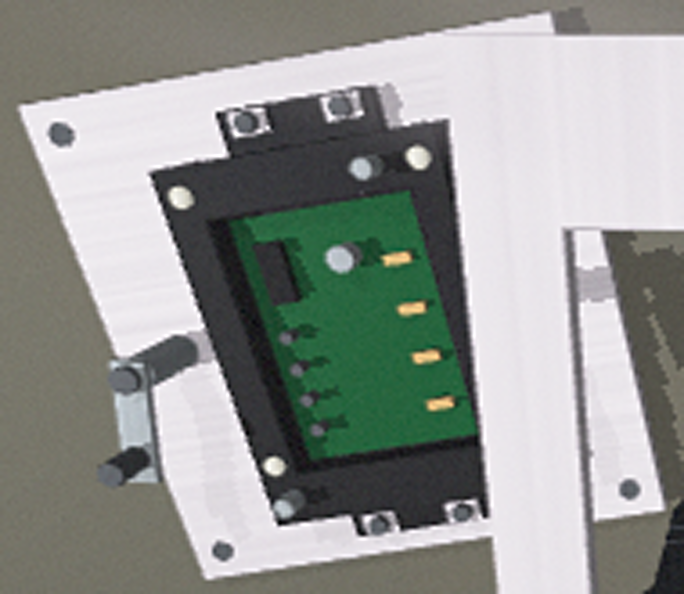

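```bash
python3 - <<'E'
from h import *
im=dict(np.load('w2.npz'))
g=lambda p,z: ray(im,40+p[0]/3.6,100+p[1]/3.6,z)[:2]
B=g((357,167),38);A=g((285,507),38); d=B-A
yaw=np.arctan2(d[1],d[0])-np.arctan2(-70,124); print('A',A,'B',B,np.hypot(*d),'yaw pins',yaw)
C=[g(p,10) for p in [(20,105),(550,12),(665,510),(205,578)]]
for i in range(4): e=C[(i+1)%4]-C[i]; print(np.hypot(*e),np.arctan2(e[1],e[0]))
S=[g(p,10) for p in [(61,134),(223,551),(630,489)]]; print('screws mid diag',(S[0]+S[2])/2)
ctr=np.mean(C,0); print('ctr',ctr)
for y in (yaw,-.19,-.2):
    M=R.from_euler('z',y).as_matrix()[:2,:2]; print(y,'off A',M.T@(A-ctr)-[-62,42],'off B',M.T@(B-ctr)-[62,-28],'grip',((A-M@[-62,42])+(B-M@[62,-28]))/2)
print('post a',g((110,472),58.5),'piv',g((125,378),58.5))
print('buttons',[g(p,30) for p in [(181,197),(419,157),(274,466)]])
E
```

```text
A [490.18616392 243.95080294] B [599.63571155 153.64893101] 141.89302854791157 yaw pins -0.17591295510355698
204.4114627958186 -1.761421785598125
205.61794170220352 2.95268678950103
205.90515897973725 1.3785621044698977
205.28954960862188 -0.19617789066288743
screws mid diag [544.51600057 194.44737266]
ctr [544.76513094 193.93831643]
-0.17591295510355698 off A [-0.48919844 -2.31105284] off B [-0.92529989 -2.06486654] grip [543.6858882  191.90789674]
-0.19 off A [-1.0420797  -3.19524984] off B [-0.50784865 -1.20154989] grip [543.58892547 191.92583733]
-0.2 off A [-1.42696866 -3.82760035] off B [-0.2189126  -0.58517856] grip [543.52025242 191.93940093]
post a [531.10227694 282.07291591] piv [561.05068519 256.9527587 ]
buttons [array([612.43551588, 222.98782759]), array([595.30168958, 134.71398315]), array([505.46405763, 244.93162505])]
```

```bash
python3 -m creep '[{"hand":0,"travel":[-3,0.7,0],"angular":[0,0,-2]},{"hand":0,"travel":[-7,1.5,0],"angular":[0,0,-5]},{"hand":0,"travel":[-11,2.4,1],"angular":[0,0,-9.36]},{"hand":0,"travel":[-15,3.2,4],"angular":[0,0,-9.36]},{"hand":0,"travel":[-17.04,3.64,8],"angular":[0,0,-9.36]},{"hand":0,"travel":[-17.04,3.64,11.5],"angular":[0,0,-9.36]},{"hand":0,"travel":[-17.04,3.64,14],"angular":[0,0,-9.36]},{"hand":0,"travel":[-17.04,3.64,16],"angular":[0,0,-9.36]},{"hand":0,"travel":[-17.04,3.64,16.2],"angular":[0,0,-9.36]},{"hand":0,"travel":[-17.04,3.64,16.2],"angular":[0,0,-9.36]},{"hand":0,"travel":[-17.04,3.64,16.2],"angular":[0,0,-9.36]}]'
python3 - <<'E'
from h import *
im=ctrl.get_image('wrist'); save(im['frame'],'w3.png')
s=ctrl.read_state(); print(s['eef_pos'],s['tool_rot'],s['force'],s['torque'])
E
```

```text
clock: 7.0
eef_pos: [545.8, 191.6, 76.3]
tool_rot: [-3.138, 0.001, -1.761]
force: [0.0, 0.2, -3.5]
width: 10.8
[545.82391241 191.61883809  76.48741116] [-3.13812982e+00  1.03002735e-03 -1.76123641e+00] [ 0.14174377 -0.01203682 -3.69709415] [-0.01619216 -0.00963337  0.02743967]
```

View pics/w3.png

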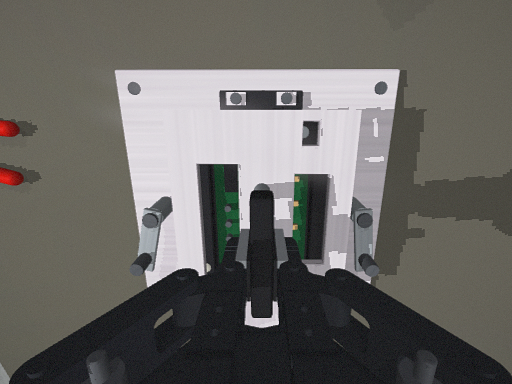

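The cover is over the jig with its edges parallel to it. Pin B shows through the slot at (308,131). I'll zoom in on that.

```bash
python3 - <<'E'
import cv2
a=cv2.imread('pics/w3.png')[112:152,285:340]
cv2.imwrite('pics/w3c.png',cv2.resize(a,None,fx=12,fy=12,interpolation=cv2.INTER_CUBIC))
E
```

```text
(no output)
```

View pics/w3c.png

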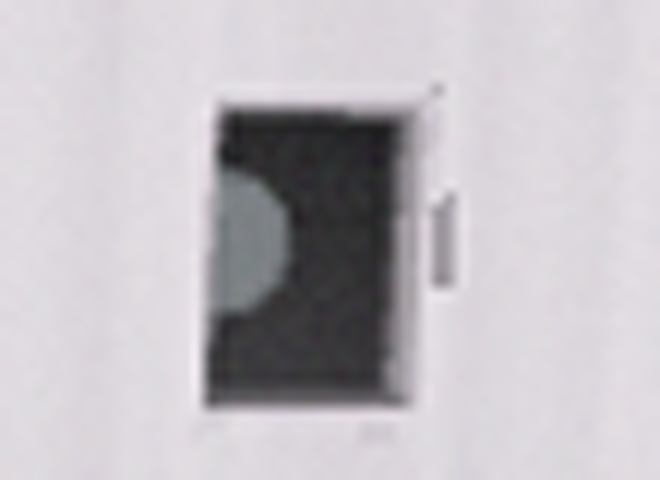

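```bash
python3 - <<'E'
from h import *
im=ctrl.get_image('wrist'); s=ctrl.read_state(); t=s['eef_pos']; print(t,s['tool_rot'],s['clock'])
g=lambda p,z: ray(im,285+(p[0]+.5)/12-.5,112+(p[1]+.5)/12-.5,z)[:2]
zt=t[2]-17.4+6
B=g((217,243),38)
for dz in (-1,0,1):
    S=np.mean([g(p,zt+dz) for p in [(219,105),(417,105),(411,405),(205,405)]],0)
    M=R.from_euler('z',s['tool_rot'][2]+np.pi/2).as_matrix()[:2,:2]
    print('slot',S,'pin',B,'cover frame',M.T@(B-S),'slot rel tcp',M.T@(S-t[:2]))
E
```

```text
[545.70205112 191.65803888  76.48967695] [-3.13818692e+00  1.04329266e-03 -1.76116441e+00] 7.1
slot [600.95130534 151.5298052 ] pin [599.62415946 152.49590456] cover frame [-1.48597617  0.69752344] slot rel tcp [ 61.84423528 -28.94902056]
slot [601.06996367 151.68950885] pin [599.62415946 152.49590456] cover frame [-1.57227173  0.51825233] slot rel tcp [ 61.93053084 -28.76974945]
slot [601.18862201 151.84921249] pin [599.62415946 152.49590456] cover frame [-1.65856728  0.33898122] slot rel tcp [ 62.01682639 -28.59047834]
```

```bash
python3 -m creep '[{"hand":0,"travel":[-0.05,0.16,0.6],"angular":[0,0,0]},{"hand":0,"travel":[-0.05,0.16,1.1],"angular":[0,0,0]},{"hand":0,"travel":[-0.05,0.16,1.5],"angular":[0,0,0]},{"hand":0,"travel":[-0.05,0.16,1.7],"angular":[0,0,0]},{"hand":0,"travel":[-0.05,0.16,1.8],"angular":[0,0,0]},{"hand":0,"travel":[-0.05,0.16,1.8],"angular":[0,0,0]},{"hand":0,"travel":[-0.05,0.16,1.8],"angular":[0,0,0]}]'
python3 - <<'E'
from h import *
s=ctrl.read_state(); print(s['eef_pos'],s['tool_rot'],s['force'])
im=ctrl.get_image('wrist'); save(im['frame'],'w4.png')
a=cv2.imread('pics/w4.png')[112:152,285:340]
cv2.imwrite('pics/w4c.png',cv2.resize(a,None,fx=12,fy=12,interpolation=cv2.INTER_CUBIC))
E
```

```text
clock: 7.8
eef_pos: [544.4, 192.5, 58.5]
tool_rot: [-3.138, 0.001, -1.761]
force: [0.5, 0.4, -3.8]
width: 11.0
[544.35214009 192.46180947  58.51124894] [-3.13812166e+00  1.05294709e-03 -1.76113414e+00] [ 0.53378871  0.35828461 -3.76596417]
```

View pics/w4c.png

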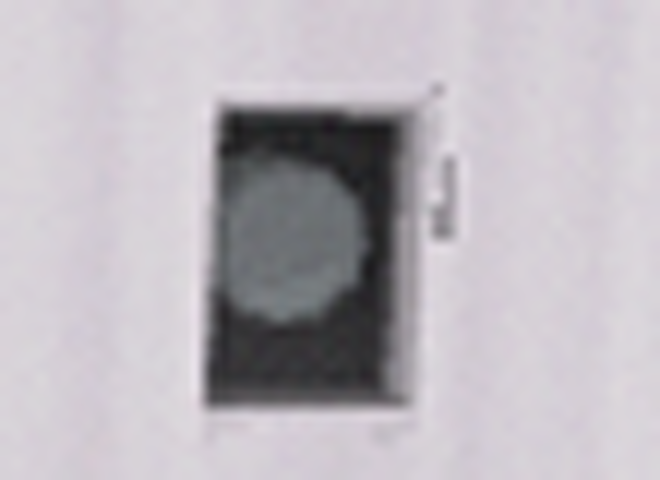

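Pin B is now nearly centred in the slot. I'll compute the rest of the offset.

```bash
python3 - <<'E'
from h import *
im=ctrl.get_image('wrist'); s=ctrl.read_state(); t=s['eef_pos']; print(t)
g=lambda p,z: ray(im,285+(p[0]+.5)/12-.5,112+(p[1]+.5)/12-.5,z)[:2]
B=g((281,239),38)
M=R.from_euler('z',s['tool_rot'][2]+np.pi/2).as_matrix()[:2,:2]
for z in (46.1,47.1,48.1):
    S=np.mean([g(p,z) for p in [(219,105),(417,105),(411,405),(205,405)]],0); print(B,M.T@(B-S),M.T@(S-t[:2]))
E
```

```text
[544.43268138 192.50719957  58.6244342 ]
[599.77923796 152.52783396] [0.18903398 0.19749   ] [ 61.72065145 -28.98606153]
[599.77923796 152.52783396] [0.10290739 0.0183536 ] [ 61.80677805 -28.80692513]
[599.77923796 152.52783396] [ 0.01678079 -0.16078279] [ 61.89290464 -28.62778873]
```

```bash
python3 -m creep '[{"hand":0,"travel":[0,0,0.1],"angular":[0,0,0]},{"hand":0,"travel":[0,0,0.2],"angular":[0,0,0]},{"hand":0,"travel":[0,0,0.3],"angular":[0,0,0]},{"hand":0,"travel":[0,0,0.35],"angular":[0,0,0]},{"hand":0,"travel":[0,0,0.4],"angular":[0,0,0]},{"hand":0,"travel":[0,0,0.45],"angular":[0,0,0]},{"hand":0,"travel":[0,0,0.45],"angular":[0,0,0]}]'
```

```text
clock: 8.6
eef_pos: [544.4, 192.5, 54.0]
tool_rot: [-3.138, 0.001, -1.761]
force: [-0.2, -0.7, -3.6]
width: 10.8
```

```bash
python3 -m creep '[{"hand":0,"travel":[0,0,0.05],"angular":[0,0,0]},{"hand":0,"travel":[0,0,0.1],"angular":[0,0,0]},{"hand":0,"travel":[0,0,0.15],"angular":[0,0,0]},{"hand":0,"travel":[0,0,0.2],"angular":[0,0,0]},{"hand":0,"travel":[0,0,0.2],"angular":[0,0,0]}]'
```

```text
clock: 9.1
eef_pos: [544.4, 192.5, 52.0]
tool_rot: [-3.138, 0.001, -1.761]
force: [-0.6, 0.4, -3.5]
width: 10.7
```

```bash
python3 -m creep '[{"hand":0,"travel":[0,0,0.05],"angular":[0,0,0]},{"hand":0,"travel":[0,0,0.1],"angular":[0,0,0]},{"hand":0,"travel":[0,0,0.15],"angular":[0,0,0]},{"hand":0,"travel":[0,0,0.2],"angular":[0,0,0]},{"hand":0,"travel":[0,0,0.25],"angular":[0,0,0]},{"hand":0,"travel":[0,0,0.3],"angular":[0,0,0]},{"hand":0,"travel":[0,0,0.3],"angular":[0,0,0]}]'
```

```text
clock: 9.8
eef_pos: [544.3, 192.4, 48.9]
tool_rot: [-3.138, 0.001, -1.761]
force: [0.2, -0.3, -3.5]
width: 10.9
```

```bash
python3 -m creep '[{"hand":0,"travel":[0,0,0.05],"angular":[0,0,0]},{"hand":0,"travel":[0,0,0.1],"angular":[0,0,0]},{"hand":0,"travel":[0,0,0.1],"angular":[0,0,0]}]'
```

```text
clock: 10.1
eef_pos: [544.2, 192.4, 47.8]
tool_rot: [-3.138, 0.001, -1.761]
force: [-0.0, -0.7, -4.6]
width: 10.6
```

```bash
python3 -m creep '[{"hand":0,"travel":[0,0,0.03],"angular":[0,0,0]},{"hand":0,"travel":[0,0,0.06],"angular":[0,0,0]},{"hand":0,"travel":[0,0,0.06],"angular":[0,0,0]}]'
```

```text
clock: 10.4
eef_pos: [544.3, 192.4, 47.4]
tool_rot: [-3.138, 0.001, -1.761]
force: [0.5, 0.3, -2.2]
width: 11.2
```

```bash
python3 -m creep '[{"hand":0,"travel":[0,0,0.03],"angular":[0,0,0]},{"hand":0,"travel":[0,0,0.06],"angular":[0,0,0]},{"hand":0,"travel":[0,0,0.06],"angular":[0,0,0]}]'; python3 - <<'E'
from h import *
im=ctrl.get_image('wrist'); save(im['frame'],'w5.png'); i2=ctrl.get_image('side'); save(i2['frame'],'s5.png')
a=cv2.imread('pics/w5.png')[50:300,100:430]; b=cv2.imread('pics/s5.png')[140:220,195:300]
cv2.imwrite('pics/c5.png',np.hstack([cv2.resize(a,(495,375)),cv2.resize(b,(300,375))]))
E
```

```text
clock: 10.7
eef_pos: [544.4, 192.5, 47.2]
tool_rot: [-3.138, 0.001, -1.761]
force: [-2.1, -0.1, 3.2]
width: 11.2
```

View pics/c5.png

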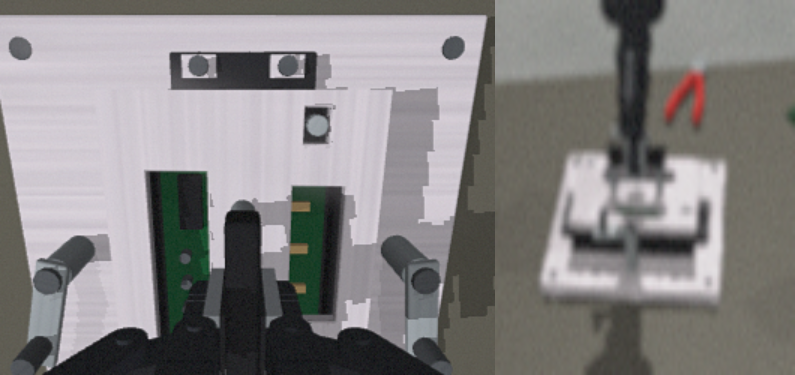

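The cover is seated: the pin B tip stands up through the slot at (317,125) in the crop. TCP z is 47.2, against 47.4 expected when flat, and contact is light. I'll let go and rise straight up.

```bash
python3 -m creep '[{"hand":0.6,"travel":[0,0,0],"angular":[0,0,0]},{"hand":0.6,"travel":[0,0,0],"angular":[0,0,0]},{"hand":0.6,"travel":[0,0,0],"angular":[0,0,0]},{"hand":0.6,"travel":[0,0,0],"angular":[0,0,0]},{"hand":0.6,"travel":[0,0,0],"angular":[0,0,0]},{"hand":0.6,"travel":[0,0,0],"angular":[0,0,0]},{"hand":0.6,"travel":[0,0,-1],"angular":[0,0,0]},{"hand":0.6,"travel":[0,0,-2.5],"angular":[0,0,0]},{"hand":0.6,"travel":[0,0,-5],"angular":[0,0,0]},{"hand":0.6,"travel":[0,0,-9],"angular":[0,0,0]},{"hand":0.6,"travel":[0,0,-14],"angular":[0,0,-8]},{"hand":0,"travel":[0,0,-16],"angular":[0,0,-16]},{"hand":0,"travel":[0,0,-16],"angular":[0,0,-24]},{"hand":0,"travel":[0,0,-16],"angular":[0,0,-32]},{"hand":0,"travel":[0,0,-16],"angular":[0,0,-40]},{"hand":0,"travel":[0,0,-16],"angular":[0,0,-45]},{"hand":0,"travel":[0,0,-16],"angular":[0,0,-45]},{"hand":0,"travel":[0,0,-16],"angular":[0,0,-45]}]'
cat > l.py <<'E'
from h import *
ctr=np.array([544.77,193.94]); M=R.from_euler('z',-.19).as_matrix()[:2,:2]
def path(side,d,ths,dirj):
    "world xy of pusher centre; side +1=A,-1=B"
    dirj=np.array(dirj)/np.hypot(*dirj); o=[]
    for th in ths:
        a=np.pi-.35+th; p=np.array([0,76])+32*np.array([np.cos(a),np.sin(a)]); p[1]*=side
        o.append(ctr+M@(p-d*dirj))
    return np.array(o)
E
python3 - <<'E'
from l import *
im=ctrl.get_image('wrist'); save(im['frame'],'w6.png')
for n in('wrist','top','side'):
  if n!='wrist': ctrl.get_image(n)
  for t in ['latch_a_post','jig_top','cover_grip']:
    for d in ctrl.spot_point(n,t)[:3]: print(n,t,np.round(d['at'],1),round(d['confidence'],2))
s=ctrl.read_state(); t=s['eef_pos']; print(t,s['tool_rot'],s['force'],s['width'])
w0=path(1,27,[0],(1,-1)); w=path(1,19.5,[0,.3,.6,.9,1.2,1.5,1.7,1.86],(1,-1))
for p in np.vstack([w0,w]): print(np.round(p),np.round(tool([*(p-t[:2]),47-t[2]],s),2))
E
```

```text
clock: 12.6
eef_pos: [544.0, 192.2, 208.1]
tool_rot: [-3.137, -0.002, -0.978]
force: [-0.1, 0.0, 0.5]
width: 0.2
wrist latch_a_post [533.4 279.8  50.3] 0.56
wrist jig_top [546.1 198.9  28.8] 0.76
wrist cover_grip [547.7 189.4  60.9] 0.68
top latch_a_post [500.9 124.2  48.6] 0.22
top jig_top [548.3 193.2  32.7] 0.96
top cover_grip [ 381.4 -325.4   29.3] 0.91
side latch_a_post [530.3 282.1  55.2] 0.6
side jig_top [546.6 193.6  26.3] 0.96
side cover_grip [543.5 193.9  63.9] 0.91
side cover_grip [ 380.8 -326.2   31. ] 0.73
[543.79369101 192.38870002 207.11740786] [-3.13840943e+00 -1.59078929e-03 -9.75911423e-01] [-0.75860173  0.59901469 -0.68521152] -0.16595328441202595
[517. 307.] [-11.08  -4.14  16.01]
[521. 301.] [-10.33  -4.14  16.01]
[517. 292.] [-9.8  -3.34 16.01]
[516. 283.] [-9.06 -2.73 16.01]
[518. 273.] [-8.17 -2.37 16.01]
[523. 265.] [-7.22 -2.29 16.01]
[530. 259.] [-6.28 -2.5  16.01]
[535. 255.] [-5.71 -2.78 16.01]
[540. 254.] [-5.3  -3.09 16.01]
```

View pics/w6.png

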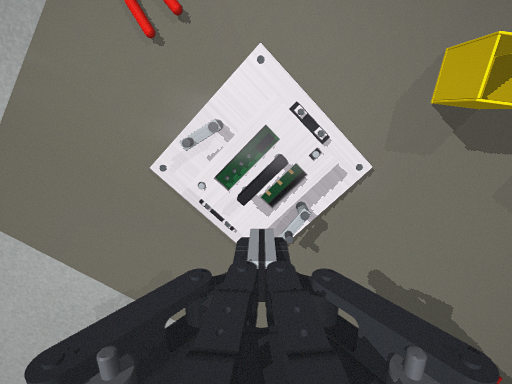

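Released. The cover is flat with both pin tips visible through it, at (316,154) and (201,186). The red cutters are clear. Latch A's post is at about (187,142) and latch B's at about (290,235). I'll go down outside post A.

```bash
python3 -m creep '[{"hand":0,"travel":[-4,-1.5,0],"angular":[0,0,0]},{"hand":0,"travel":[-8,-3,3],"angular":[0,0,0]},{"hand":0,"travel":[-11.1,-4.1,7],"angular":[0,0,0]},{"hand":0,"travel":[-11.1,-4.1,11],"angular":[0,0,0]},{"hand":0,"travel":[-11.1,-4.1,14],"angular":[0,0,0]},{"hand":0,"travel":[-11.1,-4.1,15.5],"angular":[0,0,0]},{"hand":0,"travel":[-11.1,-4.1,16],"angular":[0,0,0]},{"hand":0,"travel":[-11.1,-4.1,16],"angular":[0,0,0]}]'
```

```text
clock: 14.0
eef_pos: [516.6, 307.2, 47.3]
tool_rot: [-3.138, -0.002, -0.977]
force: [-0.1, -0.0, 0.6]
width: 0.3
```

```bash
python3 -m creep '[{"hand":0,"travel":[0.4,0,0],"angular":[0,0,0]},{"hand":0,"travel":[0.75,0,0],"angular":[0,0,0]},{"hand":0,"travel":[1.0,0.4,0],"angular":[0,0,0]},{"hand":0,"travel":[1.3,0.8,0],"angular":[0,0,0]},{"hand":0,"travel":[1.65,1.1,0],"angular":[0,0,0]},{"hand":0,"travel":[2.0,1.4,0],"angular":[0,0,0]},{"hand":0,"travel":[2.5,1.6,0],"angular":[0,0,0]},{"hand":0,"travel":[2.9,1.77,0],"angular":[0,0,0]},{"hand":0,"travel":[3.4,1.8,0],"angular":[0,0,0]},{"hand":0,"travel":[3.85,1.85,0],"angular":[0,0,0]},{"hand":0,"travel":[4.3,1.75,0],"angular":[0,0,0]},{"hand":0,"travel":[4.8,1.6,0],"angular":[0,0,0]},{"hand":0,"travel":[5.3,1.4,0],"angular":[0,0,0]},{"hand":0,"travel":[5.5,1.3,0],"angular":[0,0,0]},{"hand":0,"travel":[5.5,1.3,0],"angular":[0,0,0]}]'
python3 - <<'E'
from l import *
im=ctrl.get_image('wrist'); save(im['frame'],'w7.png')
for d in ctrl.spot_point('wrist','latch_a_post')[:3]: print(np.round(M.T@(d['at'][:2]-ctr),1),d['at'][2],round(d['confidence'],2))
E
```

```text
clock: 15.5
eef_pos: [537.7, 253.9, 47.4]
tool_rot: [-3.137, -0.002, -0.977]
force: [-0.0, -0.1, -0.9]
width: 0.2
[-3.2 45.3] 50.5 0.82
```

View pics/w7.png

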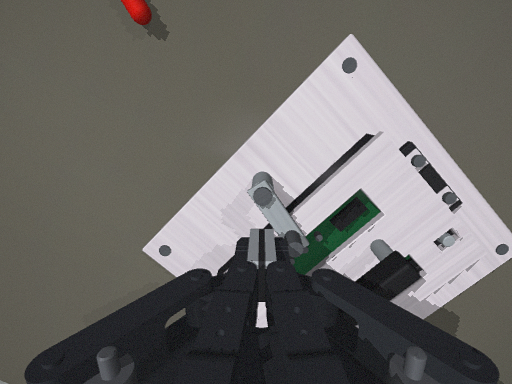

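Latch A is nearly closed, with its post at about (296,240). I'll nudge it a little to reach the stop.

```bash
python3 -m creep '[{"hand":0,"travel":[0.1,-0.1,0],"angular":[0,0,0]},{"hand":0,"travel":[0.2,-0.2,0],"angular":[0,0,0]},{"hand":0,"travel":[0.3,-0.25,0],"angular":[0,0,0]},{"hand":0,"travel":[0.3,-0.25,0],"angular":[0,0,0]}]'
python3 - <<'E'
from l import *
im=ctrl.get_image('wrist')
for d in ctrl.spot_point('wrist','latch_a_post')[:3]: print(np.round(M.T@(d['at'][:2]-ctr),1),d['at'][2],round(d['confidence'],2))
E
```

```text
clock: 16.0
eef_pos: [541.0, 253.4, 47.5]
tool_rot: [-3.137, -0.002, -0.977]
force: [-0.9, 1.0, -0.4]
width: 0.0
[ 0.4 42.8] 48.6 0.86
```

```bash
python3 -m creep '[{"hand":0,"travel":[-0.5,0.3,0],"angular":[0,0,0]},{"hand":0,"travel":[-1,0.3,0],"angular":[0,0,0]},{"hand":0,"travel":[-1,0.3,-3],"angular":[0,0,0]},{"hand":0,"travel":[-1,0.3,-7],"angular":[0,0,0]},{"hand":0,"travel":[-1,0.3,-10],"angular":[0,0,0]},{"hand":0,"travel":[-1,0.3,-10],"angular":[0,0,0]}]'
python3 - <<'E'
from l import *
s=ctrl.read_state(); t=s['eef_pos']; print(t)
w0=path(-1,25,[0],(1,1)); w=path(-1,16.5,[0,.3,.6,.9,1.2,1.5,1.7,1.86],(1,1))
T=[tool([*(p-t[:2]),47.3-t[2]],s) for p in np.vstack([w0,w])]
print(np.round(T[0],2)); print(np.round(np.array(T)-T[0],2))
E
```

```text
clock: 16.7
eef_pos: [534.9, 261.8, 151.9]
tool_rot: [-3.128, -0.003, -0.976]
force: [0.4, 0.3, -0.8]
width: 0.2
[534.90625173 261.83268184 151.89095863]
[10.18 13.9  10.3 ]
[[ 0.    0.    0.  ]
 [-0.   -0.85  0.01]
 [-0.8  -1.38  0.02]
 [-1.4  -2.12  0.02]
 [-1.76 -3.    0.04]
 [-1.85 -3.96  0.05]
 [-1.64 -4.89  0.06]
 [-1.36 -5.46  0.07]
 [-1.05 -5.87  0.08]]
```

```bash
python3 -m creep '[{"hand":0,"travel":[2.5,3.5,0],"angular":[0,0,0]},{"hand":0,"travel":[5,7,0],"angular":[0,0,0]},{"hand":0,"travel":[7.5,10.5,0],"angular":[0,0,0]},{"hand":0,"travel":[10.2,13.9,0],"angular":[0,0,0]},{"hand":0,"travel":[10.2,13.9,3],"angular":[0,0,0]},{"hand":0,"travel":[10.2,13.9,7],"angular":[0,0,0]},{"hand":0,"travel":[10.2,13.9,9.5],"angular":[0,0,0]},{"hand":0,"travel":[10.2,13.9,10.3],"angular":[0,0,0]},{"hand":0,"travel":[10.2,13.9,10.3],"angular":[0,0,0]}]'
python3 - <<'E'
from l import *
s=ctrl.read_state(); t=s['eef_pos']; print(t,s['force'])
w=path(-1,16.5,[0,.3,.6,.9,1.2,1.5,1.7,1.86],(1,1))
print(np.round([tool([*(p-t[:2]),0],s) for p in w],2))
E
```

```text
clock: 17.6
eef_pos: [477.1, 100.1, 46.2]
tool_rot: [-3.131, -0.002, -0.976]
force: [-0.1, 0.9, 0.7]
width: 0.2
[477.14055082 100.06249739  46.22236158] [-0.12495672  0.89601958  0.65876766]
[[ 0.04 -0.94  0.01]
 [-0.75 -1.47  0.01]
 [-1.36 -2.21  0.02]
 [-1.72 -3.09  0.03]
 [-1.8  -4.05  0.04]
 [-1.6  -4.98  0.05]
 [-1.31 -5.55  0.06]
 [-1.   -5.96  0.06]]
```

```bash
python3 -m creep '[{"hand":0,"travel":[0,-0.5,-0.1],"angular":[0,0,0]},{"hand":0,"travel":[0,-0.95,-0.1],"angular":[0,0,0]},{"hand":0,"travel":[-0.4,-1.2,-0.1],"angular":[0,0,0]},{"hand":0,"travel":[-0.75,-1.5,-0.1],"angular":[0,0,0]},{"hand":0,"travel":[-1.1,-1.9,-0.1],"angular":[0,0,0]},{"hand":0,"travel":[-1.4,-2.2,-0.1],"angular":[0,0,0]},{"hand":0,"travel":[-1.6,-2.7,-0.1],"angular":[0,0,0]},{"hand":0,"travel":[-1.7,-3.1,-0.05],"angular":[0,0,0]},{"hand":0,"travel":[-1.8,-3.6,-0.05],"angular":[0,0,0]},{"hand":0,"travel":[-1.8,-4.1,-0.05],"angular":[0,0,0]},{"hand":0,"travel":[-1.7,-4.5,-0.05],"angular":[0,0,0]},{"hand":0,"travel":[-1.6,-5,-0.05],"angular":[0,0,0]},{"hand":0,"travel":[-1.4,-5.4,-0.05],"angular":[0,0,0]},{"hand":0,"travel":[-1.3,-5.6,-0.05],"angular":[0,0,0]},{"hand":0,"travel":[-1.3,-5.6,-0.05],"angular":[0,0,0]}]'
python3 - <<'E'
from l import *
im=ctrl.get_image('wrist'); save(im['frame'],'w8.png')
for d in ctrl.spot_point('wrist','latch_b_post')[:3]: print(np.round(M.T@(d['at'][:2]-ctr),1),d['at'][2],round(d['confidence'],2))
E
```

```text
clock: 19.1
eef_pos: [517.4, 142.2, 47.5]
tool_rot: [-3.129, -0.003, -0.976]
force: [-0.5, -0.4, -0.2]
width: -0.2
[ -7.  -45.2] 49.7 0.88
```

```bash
python3 -m creep '[{"hand":0,"travel":[0.1,-0.15,0],"angular":[0,0,0]},{"hand":0,"travel":[0.2,-0.3,0],"angular":[0,0,0]},{"hand":0,"travel":[0.3,-0.4,0],"angular":[0,0,0]},{"hand":0,"travel":[0.35,-0.45,0],"angular":[0,0,0]},{"hand":0,"travel":[0.35,-0.45,0],"angular":[0,0,0]}]'
python3 - <<'E'
from l import *
im=ctrl.get_image('wrist'); save(im['frame'],'w9.png')
for t in('latch_b_post','cover_grip'):
  for d in ctrl.spot_point('wrist',t)[:3]: print(t,np.round(M.T@(d['at'][:2]-ctr),1),d['at'][2],round(d['confidence'],2))
E
```

```text
clock: 19.7
eef_pos: [522.7, 141.7, 47.5]
tool_rot: [-3.13, -0.002, -0.976]
force: [0.0, -0.3, 0.8]
width: 0.0
latch_b_post [ -1.  -42.8] 49.8 0.71
cover_grip [ 3.3 -3.4] 59.7 0.57
```

```bash
python3 -m creep '[{"hand":0,"travel":[0.06,-0.06,0],"angular":[0,0,0]},{"hand":0,"travel":[0.12,-0.12,0],"angular":[0,0,0]},{"hand":0,"travel":[0.12,-0.12,0],"angular":[0,0,0]}]'
python3 -m creep '[{"hand":0,"travel":[-0.3,0.5,0],"angular":[0,0,0]},{"hand":0,"travel":[-0.3,1,0],"angular":[0,0,0]},{"hand":0,"travel":[-0.3,1,-3],"angular":[0,0,0]},{"hand":0,"travel":[-0.3,1,-8],"angular":[0,0,0]},{"hand":0,"travel":[-0.3,2,-13],"angular":[0,0,0]},{"hand":0,"travel":[-1,5,-16],"angular":[0,0,0]},{"hand":0,"travel":[-1,7,-16],"angular":[0,0,0]},{"hand":0,"travel":[-1,7,-16],"angular":[0,0,0]}]'
python3 - <<'E'
from l import *
im=ctrl.get_image('wrist'); save(im['frame'],'w10.png')
for n in('wrist','side','top'):
  if n!='wrist': ctrl.get_image(n)
  for t in('latch_b_post','cover_grip','tall_bin','low_bin','cutters','iron_stand'):
    for d in ctrl.spot_point(n,t)[:2]: print(n,t,np.round(d['at']), np.round(M.T@(d['at'][:2]-ctr),1) if t[0]=='l' else '',round(d['confidence'],2))
E
```

```text
clock: 20.15
eef_pos: [524.5, 141.4, 47.5]
tool_rot: [-3.129, -0.003, -0.976]
force: [-1.2, -0.1, 0.4]
width: -0.0
clock: 20.95
eef_pos: [456.8, 107.9, 207.7]
tool_rot: [-3.13, -0.003, -0.978]
force: [-0.0, 0.6, -1.6]
width: -0.2
wrist latch_b_post [536. 153.  49.] [ -1.3 -42.3] 0.56
wrist latch_b_post [547. 188.  61.] [ 3.4 -5. ] 0.4
wrist cover_grip [544. 187.  61.]  0.88
side latch_b_post [536. 151.  53.] [ -0.6 -43.5] 0.53
side cover_grip [542. 191.  64.]  0.9
side cover_grip [ 384. -326.   33.]  0.76
side tall_bin [773.  50.  -2.]  0.75
side tall_bin [495. 244.  33.]  0.22
side low_bin [ 777. -129.    3.] [ 289.4 -273.5] 0.59
side cutters [656. 457.   1.]  0.48
side cutters [541. 195.  66.]  0.37
side iron_stand [ 660. -450.   -1.]  0.87
top latch_b_post [539. 153.  47.] [  1.9 -41.3] 0.44
top tall_bin [772.  54.   0.]  0.75
top low_bin [ 779. -128.   -4.] [ 290.8 -272.4] 0.66
top cutters [652. 462.   0.]  0.82
top iron_stand [ 663. -445.    1.]  0.88
top iron_stand [603. 157.  32.]  0.36
```

View pics/w10.png

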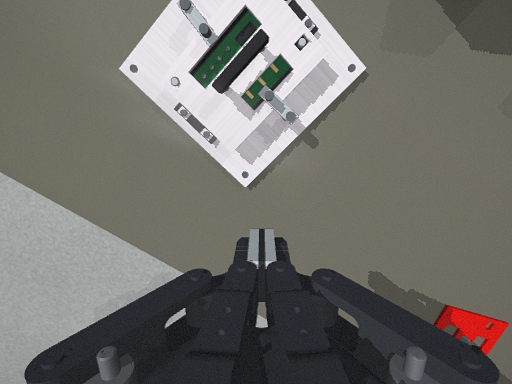

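Both latches point straight across the cover: A from (186,5) to (205,30), B from (290,117) to (268,95). Both pin tips show through it, and the gripper is clear. I'm handing in.

```bash
python3 -c "
from cell import ctrl
print(ctrl.finish_job())"
```

```text
the job is handed in; nothing more can be done
None
```

The hold-down cover is seated flat on the nest over both pins, both latches are closed across it, and the job is handed in at about 21 s on the robot's clock. The hand-in gave no verdict.

- **Fitting:** I took the white cover, not the red look-alike. I lined it up by watching pin B through the slot with the wrist camera. It went straight down over both pins with no change in force until it touched down, so I never needed to slide it over the pin tips to feel for them. I let go with the tool at 47.2 mm, against 47.4 mm expected, and a force change of only about 6 N.
- **Latches:** I pushed both posts with the closed fingers, seeing about 1 N at most.
- **Last checks:**
  - The final picture shows both pin tips through the cover and both blades straight across it. The gripper is clear at about 208 mm.
  - Post A was measured right after its push at jig (0.4, 42.8) mm, and post B at the end at about (-1, -42.5) mm. The closed position is (0, ±44), so both latches are at about 1.85 rad or more.
  - The cover grip was seen 61 to 64 mm above the bench, where 63 mm is seated.
  - The bins, cutters and iron stand have not moved, within the camera's accuracy.
- **Disagreements:** A few low-confidence detections were plainly wrong, such as a "tall bin" and an "iron stand" on the jig, and I ignored them. The top camera's detector found only the red cover late in the run, so the final cover position rests on the wrist and side cameras.

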